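# Tilt the sorting tray to gather the microtubes

### The job

Lift the white sorting tray by its grey handle, level and clear of the bench, then lean it towards its blue corner until all three loose microtubes have slid together into that corner, without spilling any. Finish still holding the tray by the handle in the air, tilted, with the tubes at rest in the blue corner, so that they can be counted; do not put it down, and leave the beaker, the small bottle and the red marker where they stand.

Things in the scene. Friction and masses are not known exactly. Their poses are not given: they have to be found in the camera images.
- sorting_tray: White open sorting tray, outside 170 (own x) x 150 (own y) x 45 mm high, walls and floor 4 mm thick, 0.17 to 0.35 kg, loose on the bench. Origin: centre of its underside, z up through the open top. Floor and walls are slippery (friction about 0.15): tubes start to slide or roll at 10 to 15 degrees of tilt and run together into a corner at about 30 to 35 degrees towards it.
- tray_grip (a point): Middle of the tray's fixed dark grey carry handle, tray frame (0, 0, 0.090), axes as the tray's. The handle bridges the tray along own y: a flat bar 12 mm thick (own x), 150 mm long (own y), 24 mm high, from 78 to 102 mm above the underside; fingers that close along own x take it from above. It is not slippery.
- blue_corner (a point): The collecting corner: inner corner of the tray's floor at its own -x, -y (tray frame -0.081, -0.071, 0.004), marked by a 60 mm blue square on the floor and a blue cap on the rim; the other three corners are plain white. Axes as the tray's.
- tray_foot (a point): Outer bottom corner of the tray under the blue corner (tray frame -0.085, -0.075, 0): the lowest point of the tray when it leans towards the blue corner.
- tube_amber: Loose orange-amber conical microtube, 41 mm long (own y), 13 mm thick, 10 g, lying in the tray at the start, clear of the blue corner. Origin: on its skin at mid-length (its underside as first laid; it rolls).
- tube_blue: Loose blue conical microtube, 41 mm long (own y), 13 mm thick, 10 g, lying in the tray at the start, clear of the blue corner. Origin: on its skin at mid-length (its underside as first laid; it rolls).
- tube_green: Loose green conical microtube, 41 mm long (own y), 13 mm thick, 10 g, lying in the tray at the start, clear of the blue corner. Origin: on its skin at mid-length (its underside as first laid; it rolls).
- beaker: Bystander: clear beaker, 71 mm wide, 91 mm high, origin under its centre. To be left alone.
- bottle_small: Bystander: small clear bottle with a blue cap, 43 mm wide, 86 mm high, origin under its centre. To be left alone.
- marker_red: Bystander: white marker with a red cap, lying, 129 mm long (own y), 15 mm thick, origin under its centre. To be left alone.

How it is judged:
By the outcome, as a careful person would: the job done as asked, in the order asked, and still so for the second after the job is handed in, while the arm keeps its last pose, push and grip.
It also fails if it takes over 40 s, if anything falls off the work surface, if the arm or the gripper's body presses on something with over 40 N, if the wrist force passes 120 N, or if a joint passes its speed limit or range.

### The arm

A 7-joint arm with a two-finger parallel gripper is mounted at the origin on a cart in front of the work surface, level with it; the furniture and walls round the work are solid. World frame = base frame: x ahead of the robot, y to its left, z up, the work surface at z = 0. Lengths are in m, angles in rad, forces in N, time in s.
With the tool pointing down it reaches from about 0.425 to 0.825 m from the base axis. Payload 3.6 kg.
Tool frame: the origin (TCP) lies where the fingers leave the gripper's body, on its centre line; the fingertips stand 73 mm ahead of it and the grasp point (between the pads) lies 54 mm ahead of it; z points along the fingers, y is the line along which they close (so a half turn about z gives the same grasp; the last joint's range is limited). The gripper opens to 85 mm and grips with 20 to 120 N. Pads are 22 mm wide; open, the fingers measure 114 mm over their backs; the gripper's body (76 mm by 85 mm) begins 54 mm behind the grasp point. The pads swing forward as they close: fully open they stand 13 mm farther back than shut.
Start: joints at [-1.24, 0.615, -0.013, 1.423, 0.008, 1.103, -0.04], TCP at [0.227, 0.609, 0.304] pointing down, gripper open.
Joint ranges: [-3.12, 3.12], [-0.3, 2.06], [-1.34, 1.32], [0.26, 2.42], [-1.36, 4.5], [0.01, 1.98], [-2.84, 2.84]. Speed limits (rad/s): [2.79, 2.79, 3.14, 3.14, 3.14, 3.14, 3.14].

### API

Orientations are given as a unit quaternion [x, y, z, w].
In Python, from station import arm, snapshot, camera_info, ticket gives the robot as it stands. Calls block until the motion is done:
- arm.movep(position, orientation): joint-space move of the TCP to a pose.
- arm.line_to(position, velocity=0.15, ori=None): straight line of the TCP; ori=None keeps the orientation; velocity is the mean speed in m/s.
- arm.move_j(angles): joint-space move.
- arm.move_gripper(opening, effort=None): opening from 0.0 (shut) to 1.0 (fully open); effort is the grip in N (None keeps the last); returns when the fingers have stopped.
- arm.pause(seconds).
- arm.ik(position, orientation): joint angles nearest the present ones, or None.
- snapshot(name): name is "scene" or "top"; returns the picture (384x512x3 uint8, blue, green, red); there is no depth.
- camera_info(name): a dict with "fx", "fy", "cx", "cy" (pixels), "R" (3x3) and "t" (3): a world point X has camera coordinates R X + t. Camera axes: x right, y down, z forward; pixel columns grow to the right and rows downward; lengths in m; the calibration is good to about 2 mm. A picture is of the moment at which its call begins. camera_info takes no time and is no camera call.
A pose or a line that the arm cannot do raises arm.MotionError and nothing moves.
- ticket.finish_job(): hands the job in; it is judged then, once.
Readings, each from a call of its own:
- arm.read_time(): time.
- arm.read_joint_positions(): joint angles.
- arm.read_dq(): joint speeds.
- arm.read_effort(): joint torques, N m.
- arm.read_tool_pos(): TCP position.
- arm.read_eef_rot(): TCP orientation.
- arm.read_ft_force(): force on the tool from outside, world axes, zero at the start.
- arm.read_wrist_torque(): the same for the moment, N m.
- arm.read_opening(): opening from 0.0 (shut) to 1.0 (fully open).
- arm.read_finger_force(): force on a finger pad.
Only numpy, scipy, OpenCV 4.12 (cv2) and the standard library are available. Lean on these libraries where they do the work, as an engineer would, in place of code of your own. Each camera call takes 0.05 s, during which the arm holds its last target. There are 200 camera calls.

## Working session

There is one attempt and no reset: what is moved stays moved. The work goes in short steps, each a Python script; the robot and the scene stay as the last script left them, time stands still between calls to the robot, and variables do not carry over. Pictures are saved under pics/ and viewed, at most 10 in all, crops included, and the job is handed in when it is done.

```bash
mkdir -p pics; python3 - <<'E'
from station import *
import cv2
for n in("scene","top"):
    cv2.imwrite(f"pics/{n}0.png",snapshot(n)); c=camera_info(n); print(n,c)
print(arm.read_time(),arm.read_eef_rot())
E
```

```text
scene {'fx': 483.7428213471568, 'fy': 483.7428213471568, 'cx': 251.19039202058062, 'cy': 194.1066115495197, 'R': array([[ 0.7298845 , -0.68348072, -0.01107784],
       [-0.41228562, -0.42723502, -0.80466813],
       [ 0.54524231,  0.59188203, -0.5936215 ]]), 't': array([-0.42904051,  0.30908307,  0.91708739])}
top {'fx': 370.0100115512243, 'fy': 370.0100115512243, 'cx': 252.94225520725982, 'cy': 191.60083570366825, 'R': array([[ 0.02162975, -0.99962198, -0.01697214],
       [-0.98614977, -0.01853987, -0.16481777],
       [ 0.1644408 ,  0.02030203, -0.986178  ]]), 't': array([0.0334518 , 0.62042907, 0.88684905])}
0.1 [ 1.77401617e-01  9.84137828e-01 -1.16562117e-03 -2.08701602e-04]
```

View pics/top0.png

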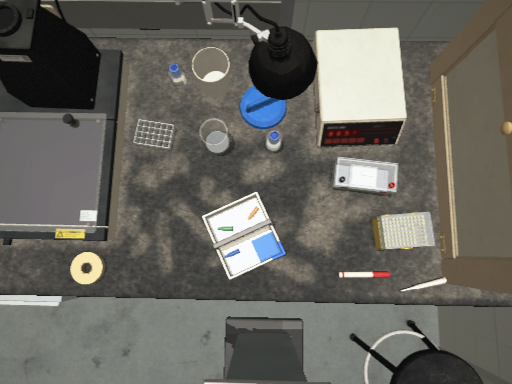

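View pics/scene0.png

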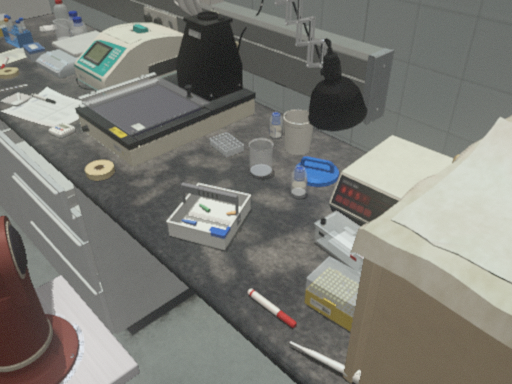

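The top view shows the tray near (244,235), with its handle running roughly from (213,248) to (270,226). The blue corner is at about (285,256). The beaker is at (215,138), the bottle at (274,140) and the marker at (365,274). Next I'll zoom in on the tray.

```bash
python3 - <<'E'
import cv2
a=cv2.imread("pics/top0.png")[185:285,190:300]; b=cv2.imread("pics/scene0.png")[170:260,155:265]
cv2.imwrite("pics/c1.png",cv2.resize(a,None,fx=6,fy=6,interpolation=cv2.INTER_CUBIC)[:600])
cv2.imwrite("pics/c2.png",cv2.resize(b,None,fx=6,fy=6,interpolation=cv2.INTER_CUBIC))
E
```

```text
(no output)
```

View pics/c1.png

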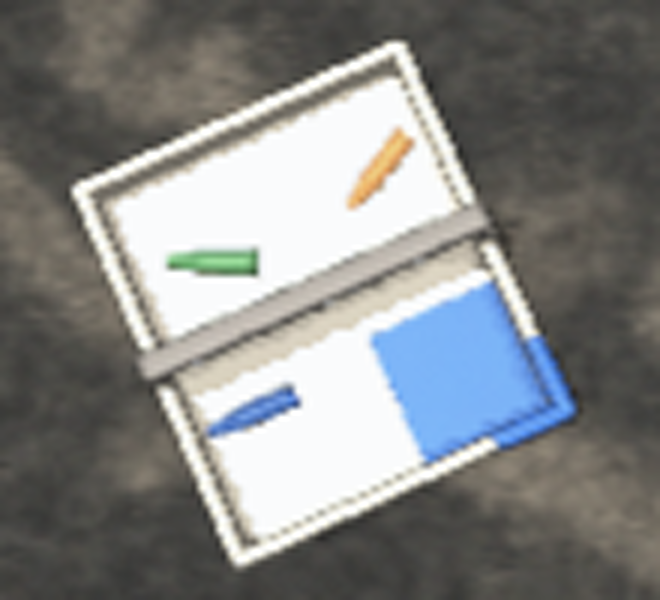

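View pics/c2.png

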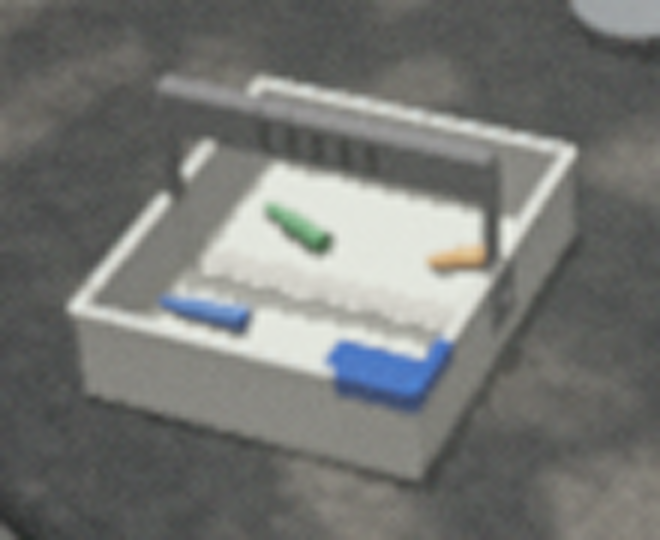

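The crops show the rim corners and the handle ends clearly. Now I'll fit the tray's planar pose to both views.

```bash
cat > h.py <<'E'
from station import *
import numpy as np, cv2
from scipy.spatial.transform import Rotation as Ro
from scipy.optimize import least_squares
def proj(n,X):
    c=camera_info(n); p=np.asarray(X)@c["R"].T+c["t"]
    return p[:,:2]/p[:,2:]*[c["fx"],c["fy"]]+[c["cx"],c["cy"]]
def ray_z(n,uv,z):
    c=camera_info(n); d=c["R"].T@[(uv[0]-c["cx"])/c["fx"],(uv[1]-c["cy"])/c["fy"],1]; o=-c["R"].T@c["t"]
    return o+d*(z-o[2])/d[2]
E
python3 - <<'E'
from h import *
T=[(-.085,-.075,.045,575,408),(-.085,.075,.045,240,567),(.085,-.075,.045,402,42),(.085,.075,.045,75,187),
   (0,.075,.102,148,368),(0,-.075,.102,485,222)]
S=[(-.085,.075,.045,70,308),(.085,-.075,.045,577,150),(.085,.075,.045,258,78),(-.085,-.075,0,423,482),(-.085,.075,0,86,398),(0,.075,.102,162,82),(0,-.075,.102,497,158)]
T=np.array(T,float);S=np.array(S,float)
ut=(T[:,3:]-2.5)/6+[190,185]; us=(S[:,3:]-2.5)/6+[155,170]
def f(p,full=0):
    w=lambda P:Ro.from_euler('z',p[2]).apply(P)+[p[0],p[1],0]
    return np.r_[proj("top",w(T[:,:3]))-ut,proj("scene",w(S[:,:3]))-us].ravel()
r=least_squares(f,[.5,0,.4]); p=r.x
print(p,np.degrees(p[2]),np.round(r.fun.reshape(-1,2),1).tolist(),np.hypot(*p[:2]))
for n,uv in dict(beaker=(215,150),bottle=(274,148),marker=(365,274)).items(): print(n,ray_z("top",uv,0))
# grasp feasibility
R=Ro.from_euler('z',p[2])
print("q0",Ro.from_quat(arm.read_eef_rot()).as_matrix().round(2).tolist())
for s in(1,-1):
    y=R.apply([s,0,0]); z=np.array([0,0,-1.]); G=Ro.from_matrix(np.c_[np.cross(y,z),y,z])
    c=np.array([p[0],p[1],.090])
    for h in(.054,.20):print(s,h,np.round(arm.ik(c+[0,0,h],G.as_quat()),2))
    # tilt: lean toward -x,-y
    for L in(.2,.25,.3):
     for dx in(-.05,0,.05,.1):
      out=[]
      for a in(30,35,38):
        ax=np.cross([0,0,1],R.apply([-.7071,-.7071,0])); Q=Ro.from_rotvec(np.radians(a)*ax)*G
        cc=np.array([p[0]+dx,p[1],L]); q=arm.ik(cc-.054*Q.apply([0,0,1]),Q.as_quat()); out.append(None if q is None else np.round(q,2).tolist())
      print(s,L,dx,out[1:])
E
```

```text
[0.51104964 0.06750448 0.4491891 ] 25.736639822778006 [[-0.4, 0.7], [0.3, -0.2], [-0.0, 0.3], [0.6, 0.5], [-0.9, 0.8], [0.9, -1.4], [0.7, 0.2], [-0.4, 0.1], [0.6, 0.5], [-0.3, -0.1], [0.1, -0.7], [-0.4, -0.4], [-0.2, -0.6]] 0.5154886889456194
beaker [0.74162971 0.15331679 0.        ]
bottle [ 0.7499786 -0.0078107  0.       ]
marker [ 0.4190529  -0.24551942  0.        ]
q0 [[-0.94, 0.35, -0.0], [0.35, 0.94, -0.0], [-0.0, -0.0, -1.0]]
1 0.054 [-0.29  0.64  0.18  1.98 -0.21  0.54  0.49]
1 0.2 [-0.38  0.43  0.3   1.83 -0.16  0.9   0.44]
1 0.2 -0.05 [[0.54, 0.47, -0.52, 2.17, -0.79, 0.52, 1.22], [0.6, 0.5, -0.58, 2.19, -0.84, 0.52, 1.29]]
1 0.2 0 [[0.46, 0.52, -0.46, 2.05, -0.73, 0.57, 1.14], [0.52, 0.54, -0.5, 2.06, -0.79, 0.57, 1.22]]
1 0.2 0.05 [[0.39, 0.57, -0.39, 1.92, -0.68, 0.63, 1.07], [0.45, 0.59, -0.45, 1.94, -0.73, 0.62, 1.13]]
1 0.2 0.1 [[0.33, 0.62, -0.33, 1.79, -0.65, 0.7, 1.02], [0.39, 0.64, -0.4, 1.8, -0.68, 0.68, 1.06]]
1 0.25 -0.05 [[0.26, 0.34, -0.13, 2.12, -0.87, 0.76, 1.26], [0.33, 0.36, -0.19, 2.14, -0.93, 0.76, 1.33]]
1 0.25 0 [[0.29, 0.41, -0.21, 2.0, -0.79, 0.76, 
[... 1333 characters left out ...]
.23, 1.37, -1.53], [-0.54, 0.66, 1.14, 2.04, -1.27, 1.42, -1.48]]
-1 0.25 0.05 [[-0.54, 0.72, 1.13, 1.9, -1.27, 1.43, -1.59], [-0.51, 0.74, 1.13, 1.91, -1.31, 1.48, -1.55]]
-1 0.25 0.1 [[-0.51, 0.8, 1.13, 1.76, -1.31, 1.49, -1.66], [-0.49, 0.81, 1.13, 1.78, -1.35, 1.53, -1.62]]
-1 0.3 -0.05 [[-0.64, 0.44, 1.14, 2.07, -1.08, 1.28, -1.65], [-0.6, 0.46, 1.14, 2.09, -1.12, 1.33, -1.59]]
-1 0.3 0 [[-0.6, 0.54, 1.14, 1.96, -1.13, 1.36, -1.67], [-0.57, 0.56, 1.14, 1.97, -1.18, 1.41, -1.62]]
-1 0.3 0.05 [[-0.56, 0.64, 1.14, 1.83, -1.19, 1.44, -1.71], [-0.53, 0.65, 1.14, 1.85, -1.23, 1.48, -1.66]]
-1 0.3 0.1 [[-0.51, 0.72, 1.13, 1.7, -1.24, 1.51, -1.76], [-0.49, 0.73, 1.13, 1.72, -1.28, 1.54, -1.72]]
```

The fit residuals stay within about 1.5 px. The tray centre is (0.511, 0.068), yaw 25.7°, so the reach is 0.515 m and feasible. Now I'll grasp it.

```bash
cat >> h.py <<'E'
P=np.array([.51105,.06750,.4491891]); RT=Ro.from_euler('z',P[2])
_y=RT.apply([1,0,0]); _z=np.array([0,0,-1.]); G=Ro.from_matrix(np.c_[np.cross(_y,_z),_y,_z])
def tcp(c,Q): return np.asarray(c)-.054*Q.apply([0,0,1])
def lean(deg,back=0): return Ro.from_rotvec(np.radians(deg)*np.cross([0,0,1],RT.apply([-.70711,-.70711,0])))*G
E
python3 - <<'E'
from h import *
c=np.array([P[0],P[1],.090])
arm.movep(tcp(c+[0,0,.13],G),G.as_quat()); f0=arm.read_ft_force()
arm.line_to(tcp(c,G),velocity=.12); print(arm.read_ft_force()-f0,arm.read_tool_pos(),tcp(c,G))
arm.move_gripper(0,effort=90); print(arm.read_opening(),arm.read_finger_force(),arm.read_ft_force()-f0)
arm.line_to(tcp(c+[0,0,.05],G),velocity=.05); arm.pause(.3)
print(arm.read_ft_force()-f0,arm.read_wrist_torque(),arm.read_opening(),arm.read_time())
t=snapshot("top")[165:285,170:310];s=snapshot("scene")[130:250,145:285]
cv2.imwrite("pics/l1.png",cv2.resize(np.hstack([t,s]),None,fx=2.8,fy=2.8,interpolation=cv2.INTER_CUBIC))
E
```

```text
[ 0.12747068  0.07342163 -0.18324703] [0.51153283 0.06754366 0.14461501] [0.51105 0.0675  0.144  ]
0.12608759480083354 88.40097784996033 [-0.71725517 -0.39595461  3.13218515]
[ 0.30245015 -0.73498466 -2.53432108] [ 0.01129343  0.00379774 -0.03735171] 0.12068534564872631 5.6417
```

View pics/l1.png

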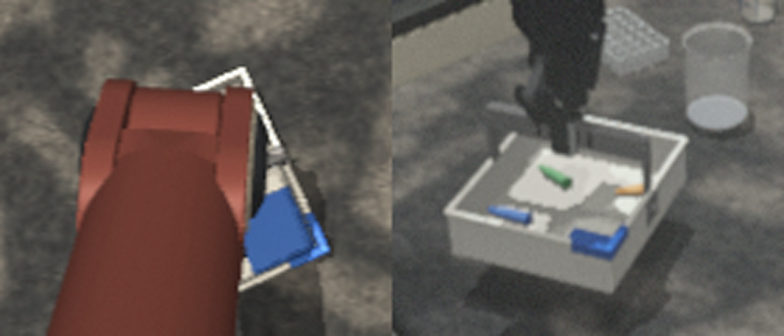

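The tray hangs level in the air (about 2.5 N, 0.26 kg), and all three tubes are inside it. In the scene half of the picture, green is at (553,177), amber at (630,190) and blue at (512,214). I'll lift it further, then lean it slowly.

```bash
python3 - <<'E'
from h import *
c=np.array([P[0],P[1],.25])
arm.line_to(tcp(c,G),velocity=.08); arm.pause(.4); print(arm.read_time())
for a in(18,34):
    Q=lean(a); arm.line_to(tcp(c,Q),velocity=.010,ori=Q.as_quat()); arm.pause(.6)
arm.pause(.8)
print(arm.read_time(),arm.read_ft_force(),arm.read_opening(),(Ro.from_quat(arm.read_eef_rot())*Q.inv()).magnitude())
t=snapshot("top")[165:305,170:310];s=snapshot("scene")[90:230,145:285]
cv2.imwrite("pics/l2.png",cv2.resize(np.hstack([t,s]),None,fx=2.8,fy=2.8,interpolation=cv2.INTER_CUBIC))
E
```

```text
7.6667
13.1583 [ 0.53278414 -0.35061333 -1.68719807] 0.12417660670564755 5.134560408819309e-05
```

View pics/l2.png

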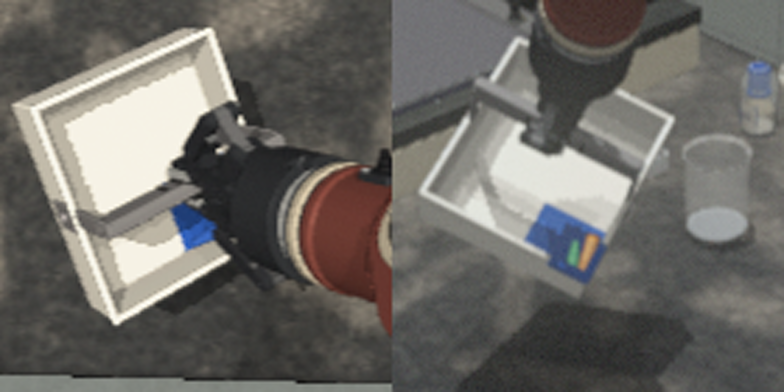

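The tray is leaning, with the blue corner lowest. Green is at (573,252) and amber at (590,250), both in the corner. The blue tube is hard to see against the blue square, so I'll enlarge that part.

```bash
python3 - <<'E'
from h import *
a=np.mean([snapshot("scene").astype(float) for _ in range(6)],0)[155:200,180:230]
a=np.clip(a*1.6,0,255).astype(np.uint8)
cv2.imwrite("pics/l3.png",cv2.resize(a,None,fx=12,fy=12,interpolation=cv2.INTER_CUBIC))
Q=lean(34); D=Q*G.inv()*RT; o=np.array([P[0],P[1],.25])
print(proj("scene",[o+D.apply(np.array(v)-[0,0,.09]) for v in[(-.081,-.071,.004),(-.085,-.075,0),(-.085,-.075,.045)]])-[180,155])
E
```

```text
[[31.319452   38.24729192]
 [31.84442632 41.03540984]
 [34.6965463  33.8345672 ]]
```

View pics/l3.png

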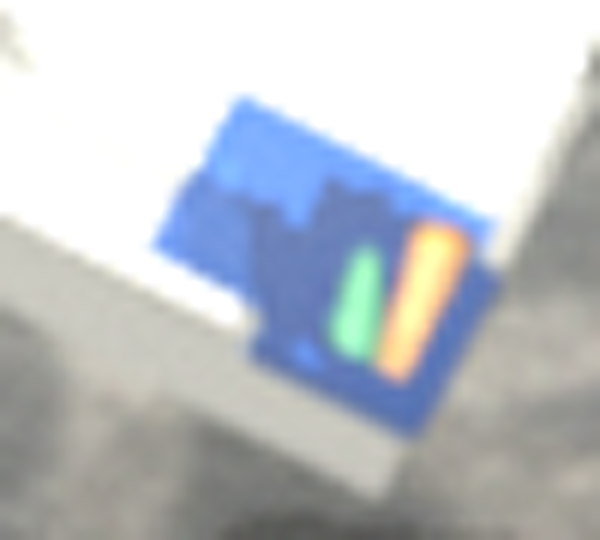

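Green and amber are confirmed. The near wall may be hiding a tube, so I'll brighten the shadows and turn the tilted tray slightly about the vertical to look along that wall.

```bash
python3 - <<'E'
from h import *
o=np.array([P[0],P[1],.25])
def cr(n=8):
    D=Ro.from_quat(arm.read_eef_rot())*G.inv()*RT
    u=proj("scene",[o+D.apply([-.065,-.055,-.075])])[0].astype(int)
    a=np.mean([snapshot("scene").astype(float) for _ in range(n)],0)[u[1]-28:u[1]+24,u[0]-32:u[0]+28]
    a=255*(np.clip(a/200,0,1))**.6
    return cv2.resize(a.astype(np.uint8),None,fx=6,fy=6,interpolation=cv2.INTER_CUBIC)
A=[cr(4)]
Q=Ro.from_euler('z',-35,degrees=True)*lean(36)
try:
    arm.line_to(tcp(o,Q),velocity=.012,ori=Q.as_quat()); arm.pause(.5)
except arm.MotionError as e: print(e)
A.append(cr(4)); print(arm.read_time(),arm.read_joint_positions())
cv2.imwrite("pics/l4.png",np.hstack(A))
E
```

```text
16.1667 [ 0.06825623  0.28722185 -0.05429052  2.22348994 -1.28355598  0.36070764
  1.02991654]
```

View pics/l4.png

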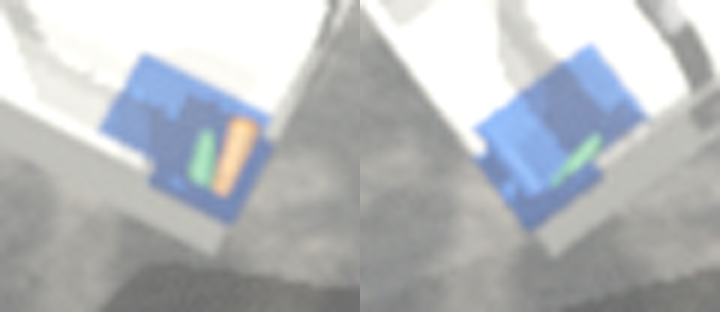

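A light-blue streak runs along the near wall inside the corner, which is probably the blue tube. I'll take one steeper look with the model drawn over it.

```bash
python3 - <<'E'
from h import *
o=np.array([P[0],P[1],.25])
for y in(-60,-50,-42):
    Q=Ro.from_euler('z',y,degrees=True)*lean(39)
    try: arm.line_to(tcp(o,Q),velocity=.012,ori=Q.as_quat()); print(y);break
    except arm.MotionError as e: print(y,e)
arm.pause(.5)
D=Ro.from_quat(arm.read_eef_rot())*G.inv()*RT
pj=lambda V:proj("scene",o+D.apply(np.array(V)-[0,0,.09]))
u=pj([(-.065,-.045,.015)])[0].astype(int)-[32,30]; k=6
a=np.mean([snapshot("scene").astype(float) for _ in range(6)],0)[u[1]:u[1]+56,u[0]:u[0]+66]
a=cv2.resize((255*np.clip(a/190,0,1)**.7).astype(np.uint8),None,fx=k,fy=k,interpolation=cv2.INTER_CUBIC); b=a.copy()
def pl(V,c): cv2.polylines(b,[((pj(V)-u)*k+k/2).astype(np.int32)],False,c,1)
pl([(-.085,.075,.045),(-.085,-.075,.045),(.085,-.075,.045)],(0,0,255))
pl([(-.081,.071,.045),(-.081,-.071,.045),(.081,-.071,.045)],(0,255,255))
pl([(-.081,-.071+.041,.017),(-.081,-.071,.017),(-.068,-.071,.017),(-.068,-.03,.017),(-.081,-.03,.017)],(255,0,255))
cv2.imwrite("pics/l5.png",np.hstack([a,b])); print(arm.read_time())
E
```

```text
-60 the arm cannot follow that straight line within its joint ranges
-50 the arm cannot follow that straight line within its joint ranges
-42 the arm cannot follow that straight line within its joint ranges
16.9667
```

View pics/l5.png

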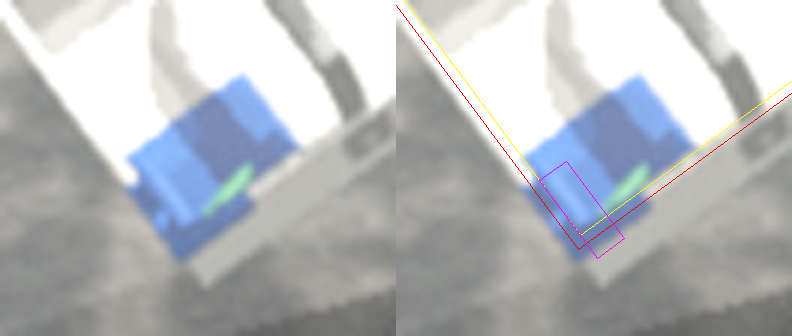

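The streak matches the predicted outline of a tube lying along the near wall in the blue corner, and there is no other blue object on the visible floor. All three tubes are in the corner with the tray leaning about 36°, so I'm handing it in.

```bash
python3 - <<'E'
from h import *
print(arm.read_finger_force(),arm.read_opening(),np.abs(arm.read_dq()).max()); print(ticket.finish_job())
E
```

```text
87.72030472755432 0.12541842586959626 0.017819693773987486
the job is handed in; nothing more can be done
None
```

Job handed in at about 17 s: the tray is held in the air by its handle, leaning about 36° to the blue corner. Green and amber were seen in that corner; amber was hidden behind a wall in the last view, and blue was identified by a faint streak matching its predicted outline.

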